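Load the mini steamer with new potatoes, cover it and start it

ROBOT

A 6-joint arm with a two-finger parallel gripper is mounted at the origin on the work surface. World frame = base frame: x ahead of the robot, y to its left, z up, the work surface at z = 0. Lengths are in m, angles in rad, forces in N, time in s.
With the tool pointing down it reaches from about 0.4 to 0.825 m from the base axis. Payload 7 kg.
Tool frame: the origin (TCP) lies at the very end of the fingers, on their centre line; the grasp point (between the pads) lies 19 mm behind it; z points along the fingers, y is the line along which they close (so a half turn about z gives the same grasp; the last joint's range is limited). The gripper opens to 88 mm and grips with 3 to 60 N. Pads are 19 mm wide; open, the fingers measure 130 mm over their backs; the gripper's body (78 mm by 193 mm) begins 47 mm behind the grasp point.
Start: joints at [-0.855, 0.359, 0.012, 0, -1.224, -0.288], TCP at [0.28, -0.614, 0.227] pointing down, gripper open.
Joint ranges: [-3.07, 3.07], [-1.43, 2.12], [-1.02, 1.25], [-3.03, 1.67], [-3.05, -0], [-3.03, 3.03]. Speed limits (rad/s): [2.39, 2.39, 3.01, 3.14, 3.14, 3.14].

INTERFACE

Orientations are given as [roll, pitch, yaw] about the fixed x, y, z axes, in that order (R = Rz(yaw) Ry(pitch) Rx(roll)).
In Python, from station import * gives the robot as it stands.
- The arm moves only by the tool servo_tool, never from a script. Its argument "moves" is a list of rows, each an object of numbers: "jaw": the opening, from 0 (shut) to 1 (fully open); "dx", "dy", "dz": the shift along the world's x, y, z in m; "roll": the turn about the world's z in degrees. A call has exactly 10 rows; each row shifts and turns the commanded pose from where the row before left it; what a row does not reach is not made up. A row lasts 1/8 s, in which the tool goes at most 62.5 mm and 10.7 degrees, less where a joint would pass 70% of its speed; a pose out of reach is approached as far as the arm can. A call with a gripper value outside its range is refused whole. The fingers move at their own pace and stop on an object; "newtons" is the grip in N (left out, the last holds). Time passes only in rows, so rows that do not move let the fingers close, or fill a call up. It gives the time, the measured TCP pose, the force, the opening and the grip force at its end, in the units of the state.
- get_state(): the state, without advancing time (a new reading comes with each control period).
- grab_frame(name): name is "scene" or "top" or "wrist"; returns (picture, depth): 400x640x3 uint8, red, green, blue; 400x640 float32, m along the optical axis (not along the pixel's ray), 0 where there is no reading.
- calibration(name): a dict with "intrinsics" (3x3 intrinsics, pixels), "k1" (the pictures are not rectified: a ray, as slopes to the right and down, at radius r is drawn at 1 + k1 r^2 times it, then the intrinsics apply), "R" (3x3) and "t" (3): a world point X has camera coordinates R X + t. Camera axes: x right, y down, z forward; pixel columns grow to the right and rows downward; lengths in m; the calibration is good to about 2 mm. A picture is of the moment at which its call begins: read the wrist's pose just before it. calibration takes no time and is no camera call; for the wrist camera it gives the pose at the moment of the call.
- job_done(): hands the job in; it is judged then, once.
The state is a dict: "t": time; "q": joint angles; "qd": joint speeds; "joint_efforts": joint torques, N m; "eef_pos": TCP position; "ee_rot": TCP orientation; "force": force on the tool from outside, world axes, zero at the start; "moment": the same for the moment, N m; "width": finger opening in m; "gripper_force": force on a finger pad.
Only numpy, scipy, OpenCV 4.12 (cv2) and the standard library are available. Lean on these libraries where they do the work, as an engineer would, in place of code of your own. Each camera call takes 0.05 s, during which the arm holds its last target. There are 200 camera calls.

TASK

Put all the potatoes on the shelf into the steamer's pot, lowering each one gently right down inside (no dropping in from the rim, no hard pressing), then lay the flat silicone lid on the pot so that it covers the whole mouth. Once it is covered, pull the red start knob up to its stop and let it go fully home again; leave the mug, tumbler, jar and teaspoon where they are.

Things in the scene. Friction and masses are not known exactly. Their poses are not given: they have to be found in the camera images.
- steamer: mini steamer fixed to the shelf: open round steel pot (outside diameter 130 mm, inside 120 mm, inner floor 12 mm and rim 84 mm above the shelf) and, 125 mm from the pot's axis along the steamer's +x, a white control column of diameter 52 mm, 60 mm high, on a black foot 10 mm thick and 60 mm wide that ends 180 mm from the pot's axis. Origin on the pot's axis at shelf level, z up
- pot_rim (a point): centre of the pot's mouth, at rim height (84 mm); axes as the steamer's
- pot_floor (a point): centre of the pot's inner floor (12 mm above the shelf, 72 mm below the rim)
- knob (a joint): red pull knob on the control column, travel in m: 0 = pushed home, 0.030 = pulled straight up to its stop. A spring takes it back when let go (about 2.6 N at home, 6.5 N at the stop)
- knob_cap (a point): centre of the knob's red cap, which is a disc of diameter 26 mm, 18 mm high, on a thin stem; with the knob home the cap spans 78 to 96 mm above the shelf, leaving an 18 mm gap above the column top. Moves with the knob
- lid: hard silicone lid, blue-green, flat disc of diameter 144 mm, 6 mm thick, about 70 g, with a flat pull tab 28 mm wide and 6 mm thick that reaches from the disc's edge to 106 mm from its centre along the lid's -x. Origin at the centre of the disc's underside, z up; lies flat on the shelf at the start
- lid_tab (a point): point to pinch on the lid's tab, 92 mm from the disc's centre along the lid's -x, at half thickness
- potato1: new potato, tan, slightly flattened round body 34 mm across and 30 mm high, about 22 g, rests on its flattened underside on the shelf; origin at its centre (15 mm above its underside), z along its short axis. 4 to 6 of the six potatoes are present.
- potato2: new potato, tan, slightly flattened round body 34 mm across and 30 mm high, about 22 g, rests on its flattened underside on the shelf; origin at its centre (15 mm above its underside), z along its short axis. 4 to 6 of the six potatoes are present.
- potato3: new potato, tan, slightly flattened round body 34 mm across and 30 mm high, about 22 g, rests on its flattened underside on the shelf; origin at its centre (15 mm above its underside), z along its short axis. 4 to 6 of the six potatoes are present.
- potato4: new potato, tan, slightly flattened round body 34 mm across and 30 mm high, about 22 g, rests on its flattened underside on the shelf; origin at its centre (15 mm above its underside), z along its short axis. 4 to 6 of the six potatoes are present.
- potato5: new potato, tan, slightly flattened round body 34 mm across and 30 mm high, about 22 g, rests on its flattened underside on the shelf; origin at its centre (15 mm above its underside), z along its short axis. 4 to 6 of the six potatoes are present.
- potato6: new potato, tan, slightly flattened round body 34 mm across and 30 mm high, about 22 g, rests on its flattened underside on the shelf; origin at its centre (15 mm above its underside), z along its short axis. 4 to 6 of the six potatoes are present.
- mug: orange mug, diameter 80 mm, 90 mm high, handle along its +y, not part of the job; origin at the centre of its underside
- tumbler: short stainless tumbler, diameter 68 mm, 70 mm high, not part of the job; origin at the centre of its underside
- jar: closed tall glass jar, diameter 72 mm, 190 mm high, handle along its +y, not part of the job; origin at the centre of its underside
- teaspoon: aluminium teaspoon, 140 mm long, not part of the job; origin under its middle
- spicebox: white plastic spice box with two doors, 90 x 160 x 200 mm high, fixed, not part of the job; origin at the centre of its underside
Mind the look-alikes: they are no part of the job. Leave any black or turquoise look-alike of the potato6 alone.

How it is judged:
By the outcome, as a careful person would: the job done as asked, in the order asked, and still so for the second after the job is handed in, with the robot touching nothing.
Of potato1, potato2, potato3, potato4, potato5, potato6 only 4 to 6 are there at a start; the rules pass over those that are not, and their reading is None.
At some moment in a run one of lid may be knocked a few centimetres aside while the robot is not near it.
It also fails if it takes over 210 s, if anything falls off the work surface, if the arm or the gripper's body presses on something with over 40 N, if the wrist force passes 120 N, or if a joint passes its speed limit or range.

## Working session

There is one attempt and no reset: what is moved stays moved. The work goes in short steps, Python scripts to look and compute and a tool call to move; the robot and the scene stay as the last step left them, time stands still between calls to the robot, and variables do not carry over. Pictures are saved under pics/ and viewed, at most 14 in all, crops included, and the job is handed in when it is done.

Besides the shell and the picture viewer there is one more tool, called after "Call:" as name(argument=value, ...), one argument or row to a line, values as JSON. servo_tool: Moves the arm, as the interface text tells. Its arguments: {"type":"object","properties":{"moves":{"type":"array","items":{"type":"object","properties":{"jaw":{"type":"number"},"dx":{"type":"number"},"dy":{"type":"number"},"dz":{"type":"number"},"roll":{"type":"number"}}}},"newtons":{"type":"number"}},"required":["moves"]}

```bash
mkdir -p pics
cat > h.py <<'E'
import numpy as np, cv2
from station import *
def shot(name,fn=None):
    c=calibration(name); im,d=grab_frame(name)
    if fn: cv2.imwrite('pics/'+fn,im[:,:,::-1])
    return im,d,c
def pts(c,uv):
    K=c['intrinsics'];uv=np.asarray(uv,float).reshape(-1,2)
    p=np.c_[(uv[:,0]-K[0][2])/K[0][0],(uv[:,1]-K[1][2])/K[1][1]]
    q=p.copy()
    for _ in range(20): q=p/(1+c['k1']*(q**2).sum(1,keepdims=True))
    return np.c_[q,np.ones(len(q))]
def plane(c,uv,z):
    R=np.array(c['R']);t=np.array(c['t']);r=pts(c,uv)@R;o=-R.T@t
    return o+r*((z-o[2])/r[:,2])[:,None]
def cloud(c,d):
    v,u=np.mgrid[0:d.shape[0],0:d.shape[1]]
    r=pts(c,np.c_[u.ravel(),v.ravel()])*d.reshape(-1,1)
    return ((r-np.array(c['t']))@np.array(c['R'])).reshape(*d.shape,3)
E
python3 - <<'E'
from h import *
print(get_state())
for n in('top','scene'):
    im,d,c=shot(n,n+'0.png'); R=np.array(c['R']);print(n,-R.T@np.array(c['t']),R[2],(d>0).mean())
E
```

```text
{'t': 0.0, 'q': array([-8.54875336e-01,  3.59388237e-01,  1.10427566e-02, -3.65609604e-04,
       -1.22409345e+00, -2.88083098e-01]), 'qd': array([ 1.19024537e-03,  3.43341206e-04,  7.97547246e-04, -1.00056288e-03,
        2.65224927e-03, -6.35878052e-05]), 'joint_efforts': array([ 1.07157219e-03, -5.82715917e+01,  2.93065041e+01,  6.99700803e+00,
        7.05625236e-03, -1.87296123e-04]), 'eef_pos': array([ 0.27982075, -0.61371931,  0.22561202]), 'ee_rot': array([ 3.13992009e+00, -1.37203979e-04, -2.71387916e+00]), 'force': array([0.14919898, 0.36303802, 0.03468948]), 'moment': array([-0.00338353,  0.03163063, -0.0259603 ]), 'gripper_force': 0.0, 'width': 0.08734884296840852}
top [ 0.37621311 -0.00907964  1.21695401] [ 0.19444237 -0.02541487 -0.98058465] 0.995984375
scene [0.84513428 0.39644716 0.93939858] [-0.24783622 -0.43084163 -0.86772847] 0.99626953125
```

View pics/top0.png

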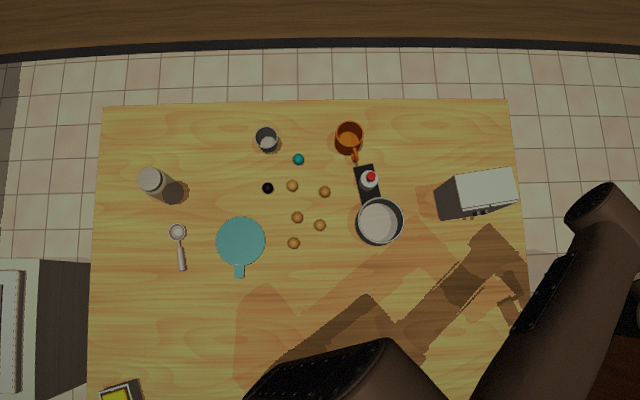

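View pics/scene0.png

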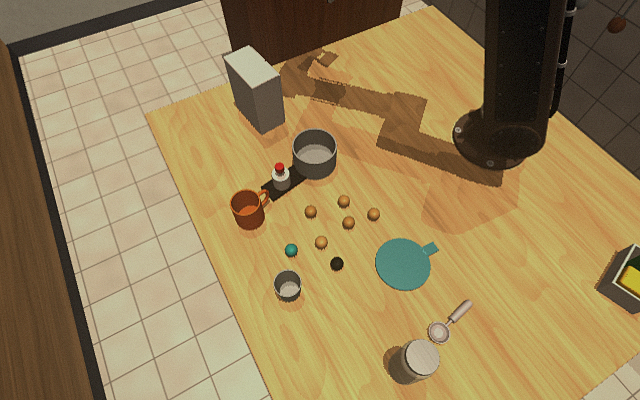

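The pictures show five tan potatoes. In the top view they are at (292,186), (325,192), (297,217), (320,225) and (293,243). The look-alikes are black (268,188) and turquoise (299,159). The pot is at (380,221), the red knob at (371,176), and the lid at (241,242) with its tab pointing down. Next I measure their positions.

```bash
cat >> h.py <<'E'
def blobs(im,lo,hi,amin=15,k=3):
    hsv=cv2.cvtColor(im,cv2.COLOR_RGB2HSV); m=cv2.inRange(hsv,lo,hi)
    m=cv2.morphologyEx(m,cv2.MORPH_OPEN,np.ones((k,k),np.uint8))
    n,l,s,ce=cv2.connectedComponentsWithStats(m)
    return [(ce[i],s[i],l==i) for i in range(1,n) if s[i][4]>=amin]
E
python3 - <<'E'
from h import *
px={'top':[(292,186),(325,192),(297,217),(320,225),(293,243),(241,242),(371,176),(170,240)],'scene':[(321,242),(310,211),(348,223),(344,201),(374,214),(403,265),(280,167),(450,250)]}
for n in px:
    im,d,c=shot(n); P=cloud(c,d); hsv=cv2.cvtColor(im,cv2.COLOR_RGB2HSV)
    for p in px[n]: print(n,p,hsv[p[1],p[0]],P[p[1],p[0]].round(3))
    H=P[:,:,2]
    for q in px[n][:5]:
        y,x=q[1],q[0]; w=H[y-12:y+13,x-12:x+13]>0.008
        nn,l,s,ce=cv2.connectedComponentsWithStats(w.astype(np.uint8)); i=l[12,12]
        print('potato',plane(c,[ce[i]+[x-12,y-12]],0.015).round(4),s[i])
    # pot rim
    cx,cy=(380,221) if n=='top' else (315,153)
    Q=P[cy-35:cy+36,cx-35:cx+36].reshape(-1,3); r=Q[(Q[:,2]>.076)&(Q[:,2]<.090)]
    ctr=np.median(r[:,:2],0)
    for _ in range(5):
        A=np.c_[2*r[:,:2],np.ones(len(r))]; s=np.linalg.lstsq(A,(r[:,:2]**2).sum(1),rcond=None)[0]
        rad=np.sqrt(s[2]+s[0]**2+s[1]**2); e=abs(np.hypot(*(r[:,:2]-s[:2]).T)-rad); r=r[e<.012]
    print('rim',s[:2].round(4),rad.round(4),len(r))
    for b in blobs(im,(0,150,110),(6,255,255),8,2)+blobs(im,(172,150,110),(180,255,255),8,2): print('red',b[0],b[1][4],plane(c,[b[0]],.090).round(4))
    for b in blobs(im,(80,70,60),(100,255,255),150): 
        L=P[b[2]]; m=cv2.distanceTransform(b[2].astype(np.uint8),cv2.DIST_L2,5); op=cv2.morphologyEx(b[2].astype(np.uint8),cv2.MORPH_OPEN,cv2.getStructuringElement(2,(25,25)))
        cc=np.argwhere(op)[:,::-1].mean(0); tab=b[2]&(cv2.dilate(op,np.ones((3,3)))==0); tc=np.argwhere(tab)[:,::-1].mean(0)
        a,t=plane(c,[cc,tc],.005); print('lid',a.round(4),t.round(4),np.degrees(np.arctan2(*(t-a)[1::-1])).round(1),np.median(L[:,2]),b[1][4])
E
```

```text
top (292, 186) [ 24 132 149] [0.638 0.044 0.026]
top (325, 192) [ 19 160 148] [ 0.617 -0.052  0.031]
top (297, 217) [ 20 153 148] [0.546 0.031 0.028]
top (320, 225) [ 22 147 147] [ 0.521 -0.035  0.032]
top (293, 243) [ 23 143 146] [0.472 0.043 0.03 ]
top (241, 242) [ 85  95 126] [ 0.376 -0.009  1.217]
top (371, 176) [  1 201 147] [ 0.645 -0.178  0.099]
top (170, 240) [ 25 126 144] [0.491 0.405 0.002]
potato [[0.6443 0.046  0.015 ]] [  6   5  12  12 107]
potato [[ 0.6236 -0.0493  0.015 ]] [  6   6  11  11 103]
potato [[0.5496 0.0324 0.015 ]] [  6   6  12  12 112]
potato [[ 0.5257 -0.0324  0.015 ]] [  6   6  11  12 108]
potato [[0.4751 0.0447 0.015 ]] [  6   6  12  12 111]
rim [ 0.5249 -0.1993] 0.0624 308
red [371.67272727 176.56363636] 55 [[ 0.6455 -0.181   0.09  ]]
lid [0.4846 0.1981 0.005 ] [nan nan nan] nan 0.007654808455409441 1838
scene (321, 242) [ 27 122 193] [0.646 0.053 0.03 ]
scene (310, 211) [ 21 148 197] [ 0.626 -0.042  0.03 ]
scene (348, 223) [ 17 158 192] [0.554 0.04  0.028]
scene (344, 201) [ 21 139 198] [ 0.528 -0.024  0.027]
scene (374, 214) [ 23 137 194] [0.478 0.052 0.029]
scene (403, 265) [ 79  99 132] [0.488 0.206 0.009]
scene (280, 167) [  3 209 189] [ 0.647 -0.171  0.094]
scene (450, 250) [ 21 137 194] [ 0.349  0.232 -0.003]
potato [[0.6432 0.047  0.015 ]] [  6   6  13  13 131]
potato [[ 0.6223 -0.0476  0.015 ]] [  7   7  12  12 120]
potato [[0.5483 0.0337 0.015 ]] [  7   6  12  12 120]
potato [[ 0.525  -0.0308  0.015 ]] [  6   6  12  13 116]
potato [[0.4744 0.046  0.015 ]] [  6   6  12  13 123]
rim [ 0.5265 -0.1962] 0.0624 277
red [279.81481481 167.03703704] 54 [[ 0.6461 -0.1739  0.09  ]]
lid [nan nan nan] [0.4822 0.2028 0.005 ] nan 0.005345939400404328 2210<stdin>:22: RuntimeWarning: Mean of empty slice.
  ret = um.true_divide(
```

Call:
servo_tool(
  moves=[
    {"dx": 0.02, "dy": 0.05, "roll": -1.5, "jaw": 0.65},
    {"dx": 0.02, "dy": 0.05, "roll": -1.5, "jaw": 0.65},
    {"dx": 0.02, "dy": 0.05, "roll": -1.5, "jaw": 0.65},
    {"dx": 0.02, "dy": 0.05, "roll": -1.5, "jaw": 0.65},
    {"dx": 0.02, "dy": 0.05, "roll": -1.5, "jaw": 0.65},
    {"dx": 0.02, "dy": 0.05, "roll": -1.5, "jaw": 0.65},
    {"dx": 0.02, "dy": 0.05, "roll": -1.5, "jaw": 0.65},
    {"dx": 0.02, "dy": 0.05, "roll": -1.5, "jaw": 0.65},
    {"dx": 0.02, "dy": 0.05, "roll": -1.5, "jaw": 0.65},
    {"dx": 0.02, "dy": 0.05, "roll": -1.5, "jaw": 0.65},
  ],
)

```text
$.moves[0]: bad value
```

Run:
```python
from h import *
shot('wrist','w1.png')
s=get_state();print(s['t'],s['eef_pos'].round(4),np.degrees(s['ee_rot']).round(1),s['q'].round(2))
```

```text
0.25 [ 0.2799 -0.614   0.2261] [ 180.    -0.  -155.5] [-0.85  0.36  0.01 -0.   -1.22 -0.29]
```

View pics/w1.png

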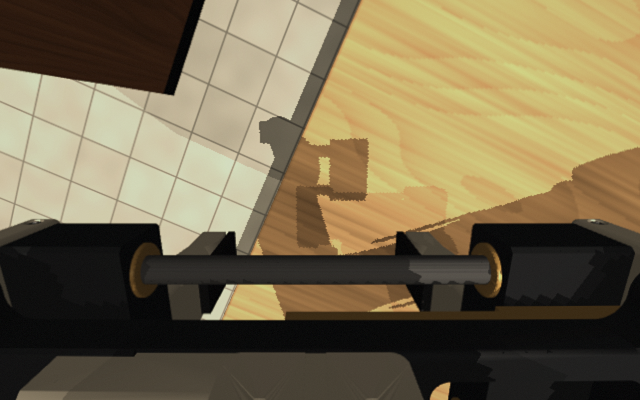

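The wrist view shows the open fingers at (215,270) and (430,270) with nothing between them. The move was refused as a "bad value". The rows probably need every key, so I'll include all five.

Call:
servo_tool(
  moves=[
    {"dx": 0.02, "dy": 0.05, "dz": 0, "roll": -1.5, "jaw": 0.65},
    {"dx": 0.02, "dy": 0.05, "dz": 0, "roll": -1.5, "jaw": 0.65},
    {"dx": 0.02, "dy": 0.05, "dz": 0, "roll": -1.5, "jaw": 0.65},
    {"dx": 0.02, "dy": 0.05, "dz": 0, "roll": -1.5, "jaw": 0.65},
    {"dx": 0.02, "dy": 0.05, "dz": 0, "roll": -1.5, "jaw": 0.65},
    {"dx": 0.02, "dy": 0.05, "dz": 0, "roll": -1.5, "jaw": 0.65},
    {"dx": 0.02, "dy": 0.05, "dz": 0, "roll": -1.5, "jaw": 0.65},
    {"dx": 0.02, "dy": 0.05, "dz": 0, "roll": -1.5, "jaw": 0.65},
    {"dx": 0.02, "dy": 0.05, "dz": 0, "roll": -1.5, "jaw": 0.65},
    {"dx": 0.02, "dy": 0.05, "dz": 0, "roll": -1.5, "jaw": 0.65},
  ],
  newtons=8,
)

```text
t: 1.5
eef_pos: [0.4804, -0.1124, 0.2269]
ee_rot: [-3.142, 0.001, -2.976]
force: [1.8, -0.7, -0.6]
width: 0.057
gripper_force: 0.0
```

Call:
servo_tool(
  moves=[
    {"dx": 0.015, "dy": 0.027, "dz": -0.03, "roll": 0, "jaw": 0.65},
    {"dx": 0.015, "dy": 0.027, "dz": -0.03, "roll": 0, "jaw": 0.65},
    {"dx": 0.015, "dy": 0.027, "dz": -0.03, "roll": 0, "jaw": 0.65},
    {"dx": 0, "dy": 0, "dz": -0.035, "roll": 0, "jaw": 0.65},
    {"dx": 0, "dy": 0, "dz": -0.035, "roll": 0, "jaw": 0.65},
    {"dx": 0, "dy": 0, "dz": -0.035, "roll": 0, "jaw": 0.65},
    {"dx": 0, "dy": 0, "dz": -0.022, "roll": 0, "jaw": 0.65},
    {"dx": 0, "dy": 0, "dz": 0, "roll": 0, "jaw": 0.3},
    {"dx": 0, "dy": 0, "dz": 0, "roll": 0, "jaw": 0.3},
    {"dx": 0, "dy": 0, "dz": 0, "roll": 0, "jaw": 0.3},
  ],
  newtons=6,
)

```text
t: 2.75
eef_pos: [0.5259, -0.0329, 0.0108]
ee_rot: [3.141, 0.002, -2.975]
force: [0.7, -0.5, -0.5]
width: 0.0334
gripper_force: 6.1
```

Call:
servo_tool(
  moves=[
    {"dx": 0, "dy": 0, "dz": 0.042, "roll": 0, "jaw": 0.3},
    {"dx": 0, "dy": 0, "dz": 0.042, "roll": 0, "jaw": 0.3},
    {"dx": 0, "dy": 0, "dz": 0.042, "roll": 0, "jaw": 0.3},
    {"dx": 0, "dy": -0.04, "dz": 0, "roll": 0, "jaw": 0.3},
    {"dx": 0, "dy": -0.045, "dz": 0, "roll": 0, "jaw": 0.3},
    {"dx": 0, "dy": -0.045, "dz": 0, "roll": 0, "jaw": 0.3},
    {"dx": 0, "dy": -0.035, "dz": 0, "roll": 0, "jaw": 0.3},
    {"dx": 0, "dy": 0, "dz": 0, "roll": 0, "jaw": 0.3},
    {"dx": 0, "dy": 0, "dz": -0.03, "roll": 0, "jaw": 0.3},
    {"dx": 0, "dy": 0, "dz": -0.03, "roll": 0, "jaw": 0.3},
  ],
)

```text
t: 4.0
eef_pos: [0.5256, -0.1977, 0.0761]
ee_rot: [-3.141, 0.003, -2.976]
force: [0.8, -0.4, -0.4]
width: 0.0335
gripper_force: 6.0
```

Run:
```python
from h import *
im,d,c=shot('scene'); s=get_state();print(s['eef_pos'].round(4),s['width'])
cv2.imwrite('pics/s1.png',cv2.resize(im[90:220,220:420,::-1],None,fx=4,fy=4,interpolation=cv2.INTER_CUBIC))
```

```text
[ 0.5229 -0.1972  0.0719] 0.03317537263570022
```

View pics/s1.png

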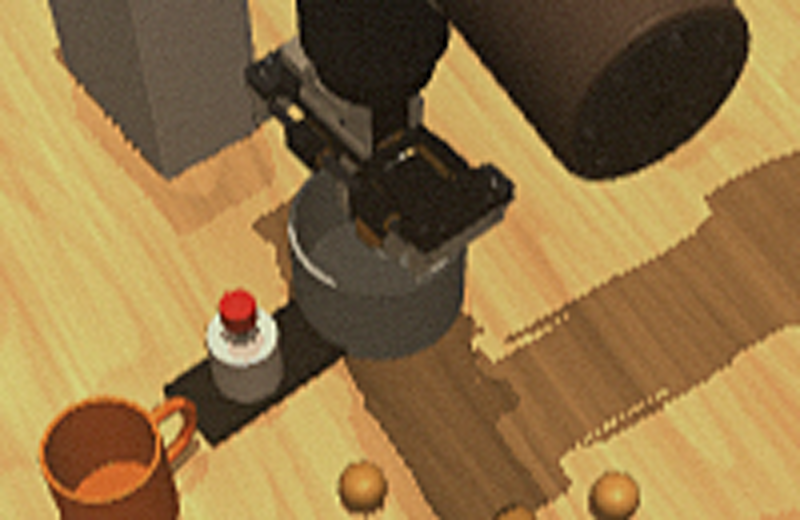

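The gripper holds the potato above the pot's middle. The body clears both the knob (240,300) and the box.

Call:
servo_tool(
  moves=[
    {"dx": 0.001, "dy": 0, "dz": -0.02, "roll": 0, "jaw": 0.3},
    {"dx": 0, "dy": 0, "dz": -0.015, "roll": 0, "jaw": 0.3},
    {"dx": 0, "dy": 0, "dz": -0.01, "roll": 0, "jaw": 0.3},
    {"dx": 0, "dy": 0, "dz": -0.003, "roll": 0, "jaw": 0.3},
    {"dx": 0, "dy": 0, "dz": 0, "roll": 0, "jaw": 0.3},
    {"dx": 0, "dy": 0, "dz": 0, "roll": 0, "jaw": 0.3},
    {"dx": 0, "dy": 0, "dz": 0, "roll": 0, "jaw": 0.3},
    {"dx": 0, "dy": 0, "dz": 0, "roll": 0, "jaw": 0.3},
    {"dx": 0, "dy": 0, "dz": 0, "roll": 0, "jaw": 0.3},
    {"dx": 0, "dy": 0, "dz": 0, "roll": 0, "jaw": 0.3},
  ],
)

```text
t: 5.3
eef_pos: [0.526, -0.1981, 0.0276]
ee_rot: [3.142, -0.0, -2.976]
force: [-0.1, -0.5, 0.0]
width: 0.0331
gripper_force: 6.0
```

Call:
servo_tool(
  moves=[
    {"dx": 0, "dy": 0, "dz": -0.004, "roll": 0, "jaw": 0.3},
    {"dx": 0, "dy": 0, "dz": 0, "roll": 0, "jaw": 0.3},
    {"dx": 0, "dy": 0, "dz": 0, "roll": 0, "jaw": 0.47},
    {"dx": 0, "dy": 0, "dz": 0, "roll": 0, "jaw": 0.47},
    {"dx": 0, "dy": 0, "dz": 0.02, "roll": 0, "jaw": 0.47},
    {"dx": 0, "dy": 0, "dz": 0.04, "roll": 0, "jaw": 0.47},
    {"dx": 0, "dy": 0, "dz": 0.04, "roll": 0, "jaw": 0.47},
    {"dx": 0.006, "dy": 0.05, "dz": 0, "roll": 0, "jaw": 0.65},
    {"dx": 0.006, "dy": 0.06, "dz": 0, "roll": 0, "jaw": 0.65},
    {"dx": 0.006, "dy": 0.06, "dz": 0, "roll": 0, "jaw": 0.65},
  ],
)

```text
t: 6.55
eef_pos: [0.5441, -0.0267, 0.124]
ee_rot: [3.142, 0.001, -2.976]
force: [1.0, -0.7, 0.1]
width: 0.0562
gripper_force: 0.0
```

Run:
```python
from h import *
im,d,c=shot('scene'); print(get_state()['eef_pos'].round(4))
cv2.imwrite('pics/s2.png',cv2.resize(im[90:240,220:420,::-1],None,fx=4,fy=4,interpolation=cv2.INTER_CUBIC))
for b in blobs(im,(12,160,60),(30,255,255),30): 
    if b[1][4]<200: print(b[0].round(1),b[1][4],plane(c,[b[0]],.015).round(4),plane(c,[b[0]],.027).round(4))
```

```text
[ 0.5455 -0.0212  0.1242]
[310.2 211.4] 117 [[ 0.6226 -0.0479  0.015 ]] [[ 0.6254 -0.0421  0.027 ]]
[373.7 213.4] 106 [[0.4724 0.0447 0.015 ]] [[0.4772 0.0493 0.027 ]]
[348.2 222. ] 113 [[0.548  0.0325 0.015 ]] [[0.5519 0.0372 0.027 ]]
[320.3 243.3] 80 [[0.6457 0.0495 0.015 ]] [[0.6483 0.054  0.027 ]]
```

View pics/s2.png

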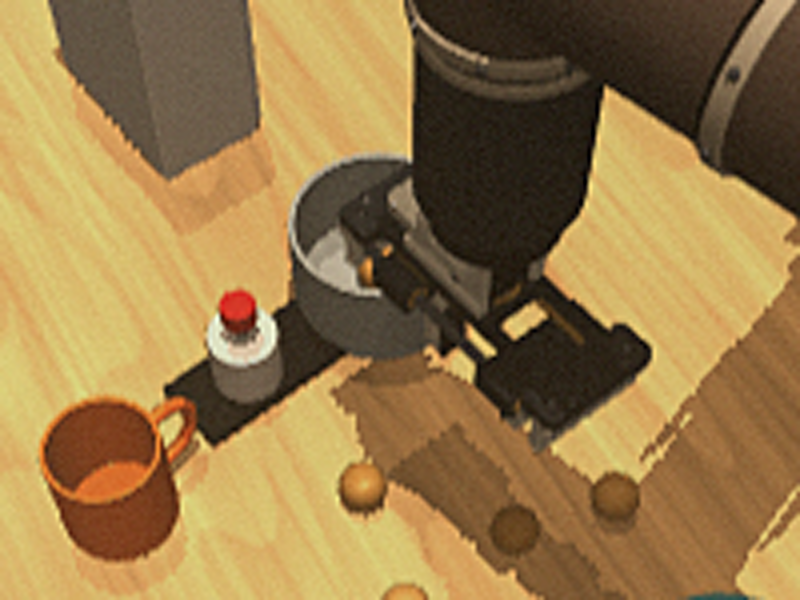

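The first potato is in the pot, seen at crop pixel (370,270), and the other four haven't moved. Next is potato 3.

Call:
servo_tool(
  moves=[
    {"dx": 0.005, "dy": 0.04, "dz": 0, "roll": 0, "jaw": 0.65},
    {"dx": 0, "dy": 0.021, "dz": -0.01, "roll": 0, "jaw": 0.65},
    {"dx": 0, "dy": 0, "dz": -0.035, "roll": 0, "jaw": 0.65},
    {"dx": 0, "dy": 0, "dz": -0.035, "roll": 0, "jaw": 0.65},
    {"dx": 0, "dy": 0, "dz": -0.022, "roll": 0, "jaw": 0.65},
    {"dx": 0, "dy": 0, "dz": -0.01, "roll": 0, "jaw": 0.65},
    {"dx": 0, "dy": 0, "dz": 0, "roll": 0, "jaw": 0.65},
    {"dx": 0, "dy": 0, "dz": 0, "roll": 0, "jaw": 0.3},
    {"dx": 0, "dy": 0, "dz": 0, "roll": 0, "jaw": 0.3},
    {"dx": 0, "dy": 0, "dz": 0, "roll": 0, "jaw": 0.3},
  ],
)

```text
t: 7.85
eef_pos: [0.5494, 0.033, 0.0122]
ee_rot: [3.141, 0.001, -2.976]
force: [0.3, 0.3, 2.4]
width: 0.0327
gripper_force: 6.1
```

Call:
servo_tool(
  moves=[
    {"dx": 0, "dy": 0, "dz": 0.042, "roll": 0, "jaw": 0.3},
    {"dx": 0, "dy": 0, "dz": 0.042, "roll": 0, "jaw": 0.3},
    {"dx": -0.011, "dy": -0.046, "dz": 0.042, "roll": 0, "jaw": 0.3},
    {"dx": -0.011, "dy": -0.046, "dz": 0, "roll": 0, "jaw": 0.3},
    {"dx": -0.011, "dy": -0.046, "dz": 0, "roll": 0, "jaw": 0.3},
    {"dx": -0.011, "dy": -0.046, "dz": 0, "roll": 0, "jaw": 0.3},
    {"dx": -0.011, "dy": -0.053, "dz": 0, "roll": 0, "jaw": 0.3},
    {"dx": 0, "dy": 0, "dz": 0, "roll": 0, "jaw": 0.3},
    {"dx": 0, "dy": 0, "dz": -0.035, "roll": 0, "jaw": 0.3},
    {"dx": 0, "dy": 0, "dz": -0.035, "roll": 0, "jaw": 0.3},
  ],
)

```text
t: 9.1
eef_pos: [0.4946, -0.2034, 0.0669]
ee_rot: [-3.141, 0.002, -2.976]
force: [0.4, 0.1, 0.1]
width: 0.0333
gripper_force: 6.0
```

Call:
servo_tool(
  moves=[
    {"dx": 0, "dy": 0, "dz": -0.02, "roll": 0, "jaw": 0.3},
    {"dx": 0, "dy": 0, "dz": -0.012, "roll": 0, "jaw": 0.3},
    {"dx": 0, "dy": 0, "dz": -0.008, "roll": 0, "jaw": 0.3},
    {"dx": 0, "dy": 0, "dz": -0.003, "roll": 0, "jaw": 0.3},
    {"dx": 0, "dy": 0, "dz": 0, "roll": 0, "jaw": 0.3},
    {"dx": 0, "dy": 0, "dz": 0, "roll": 0, "jaw": 0.3},
    {"dx": 0, "dy": 0, "dz": 0, "roll": 0, "jaw": 0.44},
    {"dx": 0, "dy": 0, "dz": 0, "roll": 0, "jaw": 0.44},
    {"dx": 0, "dy": 0, "dz": 0, "roll": 0, "jaw": 0.44},
    {"dx": 0, "dy": 0, "dz": 0.01, "roll": 0, "jaw": 0.44},
  ],
)

```text
t: 10.35
eef_pos: [0.4935, -0.2036, 0.0338]
ee_rot: [3.141, -0.002, -2.976]
force: [0.1, -0.3, 0.7]
width: 0.0388
gripper_force: 0.0
```

Call:
servo_tool(
  moves=[
    {"dx": 0, "dy": 0, "dz": 0.045, "roll": 0, "jaw": 0.44},
    {"dx": 0, "dy": 0, "dz": 0.045, "roll": 0, "jaw": 0.44},
    {"dx": -0.004, "dy": 0.05, "dz": 0, "roll": 0, "jaw": 0.65},
    {"dx": -0.004, "dy": 0.05, "dz": 0, "roll": 0, "jaw": 0.65},
    {"dx": -0.004, "dy": 0.05, "dz": 0, "roll": 0, "jaw": 0.65},
    {"dx": -0.004, "dy": 0.05, "dz": 0, "roll": 0, "jaw": 0.65},
    {"dx": -0.003, "dy": 0.048, "dz": 0, "roll": 0, "jaw": 0.65},
    {"dx": 0, "dy": 0, "dz": 0, "roll": 0, "jaw": 0.65},
    {"dx": 0, "dy": 0, "dz": -0.035, "roll": 0, "jaw": 0.65},
    {"dx": 0, "dy": 0, "dz": -0.035, "roll": 0, "jaw": 0.65},
  ],
)

```text
t: 11.6
eef_pos: [0.4757, 0.0443, 0.0542]
ee_rot: [3.141, 0.002, -2.975]
force: [-0.0, 0.7, -1.0]
width: 0.0571
gripper_force: 0.0
```

Call:
servo_tool(
  moves=[
    {"dx": 0, "dy": 0, "dz": -0.025, "roll": 0, "jaw": 0.65},
    {"dx": 0, "dy": 0, "dz": -0.013, "roll": 0, "jaw": 0.65},
    {"dx": 0, "dy": 0, "dz": -0.005, "roll": 0, "jaw": 0.65},
    {"dx": 0, "dy": 0, "dz": 0, "roll": 0, "jaw": 0.65},
    {"dx": 0, "dy": 0, "dz": 0, "roll": 0, "jaw": 0.3},
    {"dx": 0, "dy": 0, "dz": 0, "roll": 0, "jaw": 0.3},
    {"dx": 0, "dy": 0, "dz": 0, "roll": 0, "jaw": 0.3},
    {"dx": 0, "dy": 0, "dz": 0, "roll": 0, "jaw": 0.3},
    {"dx": 0, "dy": 0, "dz": 0.02, "roll": 0, "jaw": 0.3},
    {"dx": 0, "dy": 0, "dz": 0.04, "roll": 0, "jaw": 0.3},
  ],
)

```text
t: 12.85
eef_pos: [0.4738, 0.0438, 0.0704]
ee_rot: [-3.14, -0.004, -2.976]
force: [0.2, 0.2, -0.2]
width: 0.0331
gripper_force: 6.0
```

Call:
servo_tool(
  moves=[
    {"dx": 0, "dy": 0, "dz": 0.035, "roll": 0, "jaw": 0.3},
    {"dx": 0, "dy": 0, "dz": 0.03, "roll": 0, "jaw": 0.3},
    {"dx": 0.016, "dy": -0.047, "dz": 0, "roll": 0, "jaw": 0.3},
    {"dx": 0.017, "dy": -0.048, "dz": 0, "roll": 0, "jaw": 0.3},
    {"dx": 0.016, "dy": -0.047, "dz": 0, "roll": 0, "jaw": 0.3},
    {"dx": 0.017, "dy": -0.048, "dz": 0, "roll": 0, "jaw": 0.3},
    {"dx": 0.016, "dy": -0.0475, "dz": 0, "roll": 0, "jaw": 0.3},
    {"dx": 0, "dy": 0, "dz": 0, "roll": 0, "jaw": 0.3},
    {"dx": 0, "dy": 0, "dz": -0.035, "roll": 0, "jaw": 0.3},
    {"dx": 0, "dy": 0, "dz": -0.035, "roll": 0, "jaw": 0.3},
  ],
)

```text
t: 14.1
eef_pos: [0.557, -0.1928, 0.0655]
ee_rot: [3.141, 0.001, -2.976]
force: [-0.8, 0.4, -1.5]
width: 0.0328
gripper_force: 6.0
```

Call:
servo_tool(
  moves=[
    {"dx": 0, "dy": 0, "dz": -0.02, "roll": 0, "jaw": 0.3},
    {"dx": 0, "dy": 0, "dz": -0.012, "roll": 0, "jaw": 0.3},
    {"dx": 0, "dy": 0, "dz": -0.007, "roll": 0, "jaw": 0.3},
    {"dx": 0, "dy": 0, "dz": -0.002, "roll": 0, "jaw": 0.3},
    {"dx": 0, "dy": 0, "dz": 0, "roll": 0, "jaw": 0.3},
    {"dx": 0, "dy": 0, "dz": 0, "roll": 0, "jaw": 0.3},
    {"dx": 0, "dy": 0, "dz": 0, "roll": 0, "jaw": 0.44},
    {"dx": 0, "dy": 0, "dz": 0, "roll": 0, "jaw": 0.44},
    {"dx": 0, "dy": 0, "dz": 0, "roll": 0, "jaw": 0.44},
    {"dx": 0, "dy": 0, "dz": 0.01, "roll": 0, "jaw": 0.44},
  ],
)

```text
t: 15.35
eef_pos: [0.5565, -0.193, 0.0347]
ee_rot: [3.141, -0.002, -2.976]
force: [0.2, 0.4, -0.9]
width: 0.0387
gripper_force: 0.0
```

Call:
servo_tool(
  moves=[
    {"dx": 0, "dy": 0, "dz": 0.03, "roll": 0, "jaw": 0.44},
    {"dx": 0, "dy": 0, "dz": 0.03, "roll": 0, "jaw": 0.44},
    {"dx": 0, "dy": 0, "dz": 0.04, "roll": 0, "jaw": 0.44},
    {"dx": 0.017, "dy": 0.036, "dz": 0, "roll": 0, "jaw": 0.65},
    {"dx": 0.017, "dy": 0.036, "dz": 0, "roll": 0, "jaw": 0.65},
    {"dx": 0.017, "dy": 0.036, "dz": 0, "roll": 0, "jaw": 0.65},
    {"dx": 0.015, "dy": 0.036, "dz": 0, "roll": 0, "jaw": 0.65},
    {"dx": 0, "dy": 0, "dz": 0, "roll": 0, "jaw": 0.65},
    {"dx": 0, "dy": 0, "dz": 0, "roll": 0, "jaw": 0.65},
    {"dx": 0, "dy": 0, "dz": 0, "roll": 0, "jaw": 0.65},
  ],
)

```text
t: 16.6
eef_pos: [0.6228, -0.0498, 0.1353]
ee_rot: [3.142, 0.0, -2.976]
force: [0.1, 0.4, 0.5]
width: 0.0572
gripper_force: 0.0
```

Run:
```python
from h import *
im,d,c=shot('top'); s=get_state(); print(s['eef_pos'].round(4),s['q'].round(2))
cv2.imwrite('pics/t2.png',cv2.resize(im[120:290,220:420,::-1],None,fx=3.5,fy=3.5,interpolation=cv2.INTER_CUBIC))
```

```text
[ 0.6228 -0.0499  0.1353] [ 0.23  0.35 -0.22 -0.   -1.   -1.64]
```

View pics/t2.png

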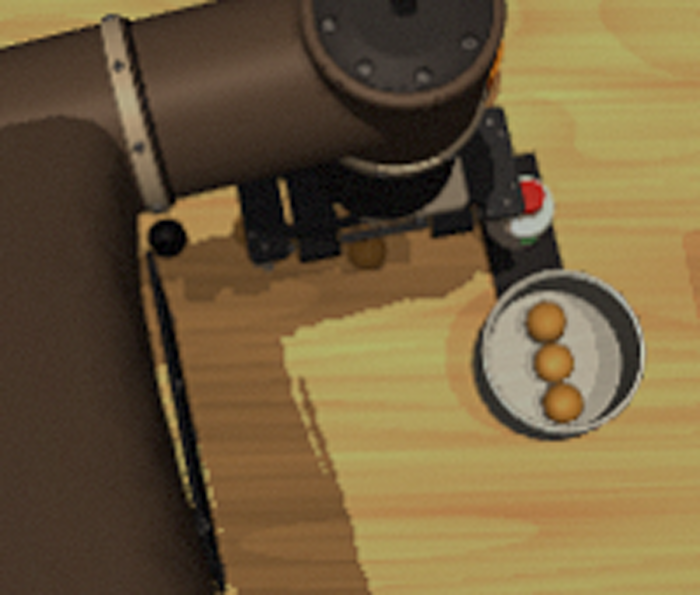

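The top view shows three potatoes in a row along the steamer's x in the pot, at (545,320), (553,362) and (562,403). Both sides of the pot are free. Now potato 2.

Call:
servo_tool(
  moves=[
    {"dx": 0, "dy": 0.001, "dz": -0.04, "roll": 0, "jaw": 0.65},
    {"dx": 0, "dy": 0, "dz": -0.04, "roll": 0, "jaw": 0.65},
    {"dx": 0, "dy": 0, "dz": -0.028, "roll": 0, "jaw": 0.65},
    {"dx": 0, "dy": 0, "dz": -0.012, "roll": 0, "jaw": 0.65},
    {"dx": 0, "dy": 0, "dz": -0.004, "roll": 0, "jaw": 0.65},
    {"dx": 0, "dy": 0, "dz": 0, "roll": 0, "jaw": 0.65},
    {"dx": 0, "dy": 0, "dz": 0, "roll": 0, "jaw": 0.3},
    {"dx": 0, "dy": 0, "dz": 0, "roll": 0, "jaw": 0.3},
    {"dx": 0, "dy": 0, "dz": 0, "roll": 0, "jaw": 0.3},
    {"dx": 0, "dy": 0, "dz": 0, "roll": 0, "jaw": 0.3},
  ],
)

```text
t: 17.9
eef_pos: [0.6234, -0.0481, 0.0115]
ee_rot: [-3.142, 0.001, -2.975]
force: [-0.5, 1.1, 3.6]
width: 0.0331
gripper_force: 6.0
```

Call:
servo_tool(
  moves=[
    {"dx": 0, "dy": 0, "dz": 0.042, "roll": 0, "jaw": 0.3},
    {"dx": 0, "dy": 0, "dz": 0.042, "roll": 10, "jaw": 0.3},
    {"dx": 0, "dy": 0, "dz": 0.042, "roll": 10, "jaw": 0.3},
    {"dx": -0.02, "dy": -0.023, "dz": 0, "roll": 10, "jaw": 0.3},
    {"dx": -0.02, "dy": -0.023, "dz": 0, "roll": 10, "jaw": 0.3},
    {"dx": -0.02, "dy": -0.024, "dz": 0, "roll": 10, "jaw": 0.3},
    {"dx": -0.02, "dy": -0.024, "dz": 0, "roll": 10, "jaw": 0.3},
    {"dx": -0.02, "dy": -0.024, "dz": 0, "roll": 10, "jaw": 0.3},
    {"dx": -0.003, "dy": 0, "dz": 0, "roll": 10, "jaw": 0.3},
    {"dx": 0, "dy": 0, "dz": 0, "roll": 10, "jaw": 0.3},
  ],
)

```text
t: 19.15
eef_pos: [0.5196, -0.1665, 0.1372]
ee_rot: [-3.141, 0.0, -1.4]
force: [0.4, -1.2, 0.3]
width: 0.033
gripper_force: 6.0
```

Call:
servo_tool(
  moves=[
    {"dx": 0, "dy": 0, "dz": 0, "roll": 0, "jaw": 0.3},
    {"dx": 0, "dy": 0, "dz": 0, "roll": 0, "jaw": 0.3},
    {"dx": 0, "dy": 0, "dz": 0, "roll": 0, "jaw": 0.3},
    {"dx": 0, "dy": 0, "dz": -0.025, "roll": 0, "jaw": 0.3},
    {"dx": 0, "dy": 0, "dz": -0.025, "roll": 0, "jaw": 0.3},
    {"dx": 0, "dy": 0, "dz": -0.01, "roll": 0, "jaw": 0.3},
    {"dx": 0, "dy": 0, "dz": -0.01, "roll": 0, "jaw": 0.3},
    {"dx": 0, "dy": 0, "dz": 0, "roll": 0, "jaw": 0.3},
    {"dx": 0, "dy": 0, "dz": 0, "roll": 0, "jaw": 0.3},
    {"dx": 0, "dy": 0, "dz": 0, "roll": 0, "jaw": 0.3},
  ],
)

```text
t: 20.4
eef_pos: [0.5206, -0.1661, 0.0677]
ee_rot: [-3.14, -0.0, -1.405]
force: [0.1, 1.6, 0.6]
width: 0.0331
gripper_force: 6.0
```

Call:
servo_tool(
  moves=[
    {"dx": 0, "dy": 0, "dz": -0.015, "roll": 0, "jaw": 0.3},
    {"dx": 0, "dy": 0, "dz": -0.01, "roll": 0, "jaw": 0.3},
    {"dx": 0, "dy": 0, "dz": -0.01, "roll": 0, "jaw": 0.3},
    {"dx": 0, "dy": 0, "dz": -0.007, "roll": 0, "jaw": 0.3},
    {"dx": 0, "dy": 0, "dz": 0, "roll": 0, "jaw": 0.3},
    {"dx": 0, "dy": 0, "dz": 0, "roll": 0, "jaw": 0.3},
    {"dx": 0, "dy": 0, "dz": 0, "roll": 0, "jaw": 0.42},
    {"dx": 0, "dy": 0, "dz": 0, "roll": 0, "jaw": 0.42},
    {"dx": 0, "dy": 0, "dz": 0, "roll": 0, "jaw": 0.42},
    {"dx": 0, "dy": 0, "dz": 0.01, "roll": 0, "jaw": 0.42},
  ],
)

```text
t: 21.65
eef_pos: [0.5196, -0.1661, 0.0349]
ee_rot: [3.14, 0.0, -1.405]
force: [-0.8, 1.1, 0.8]
width: 0.0371
gripper_force: 0.0
```

Call:
servo_tool(
  moves=[
    {"dx": 0, "dy": 0, "dz": 0.03, "roll": 0, "jaw": 0.42},
    {"dx": 0, "dy": 0, "dz": 0.03, "roll": 0, "jaw": 0.42},
    {"dx": 0, "dy": 0, "dz": 0.04, "roll": 0, "jaw": 0.42},
    {"dx": 0.025, "dy": 0.043, "dz": 0, "roll": 0, "jaw": 0.55},
    {"dx": 0.025, "dy": 0.043, "dz": 0, "roll": 0, "jaw": 0.55},
    {"dx": 0.025, "dy": 0.043, "dz": 0, "roll": 0, "jaw": 0.55},
    {"dx": 0.025, "dy": 0.043, "dz": 0, "roll": 0, "jaw": 0.55},
    {"dx": 0.024, "dy": 0.041, "dz": 0, "roll": 0, "jaw": 0.55},
    {"dx": 0, "dy": 0, "dz": 0, "roll": 0, "jaw": 0.55},
    {"dx": 0, "dy": 0, "dz": 0, "roll": 0, "jaw": 0.55},
  ],
)

```text
t: 22.9
eef_pos: [0.6438, 0.0469, 0.1353]
ee_rot: [3.141, -0.0, -1.404]
force: [-0.9, -0.3, -0.3]
width: 0.0484
gripper_force: 0.0
```

Call:
servo_tool(
  moves=[
    {"dx": 0, "dy": 0, "dz": -0.04, "roll": 0, "jaw": 0.55},
    {"dx": 0, "dy": 0, "dz": -0.04, "roll": 0, "jaw": 0.55},
    {"dx": 0, "dy": 0, "dz": -0.028, "roll": 0, "jaw": 0.55},
    {"dx": 0, "dy": 0, "dz": -0.012, "roll": 0, "jaw": 0.55},
    {"dx": 0, "dy": 0, "dz": -0.004, "roll": 0, "jaw": 0.55},
    {"dx": 0, "dy": 0, "dz": 0, "roll": 0, "jaw": 0.55},
    {"dx": 0, "dy": 0, "dz": 0, "roll": 0, "jaw": 0.3},
    {"dx": 0, "dy": 0, "dz": 0, "roll": 0, "jaw": 0.3},
    {"dx": 0, "dy": 0, "dz": 0, "roll": 0, "jaw": 0.3},
    {"dx": 0, "dy": 0, "dz": 0, "roll": 0, "jaw": 0.3},
  ],
)

```text
t: 24.15
eef_pos: [0.6446, 0.0471, 0.0118]
ee_rot: [-3.141, 0.0, -1.404]
force: [-0.9, -0.1, 5.9]
width: 0.0331
gripper_force: 6.0
```

Call:
servo_tool(
  moves=[
    {"dx": 0, "dy": 0, "dz": 0.042, "roll": 0, "jaw": 0.3},
    {"dx": 0, "dy": 0, "dz": 0.042, "roll": 0, "jaw": 0.3},
    {"dx": 0, "dy": 0, "dz": 0.042, "roll": 0, "jaw": 0.3},
    {"dx": -0.019, "dy": -0.046, "dz": 0, "roll": 0, "jaw": 0.3},
    {"dx": -0.019, "dy": -0.046, "dz": 0, "roll": 0, "jaw": 0.3},
    {"dx": -0.019, "dy": -0.046, "dz": 0, "roll": 0, "jaw": 0.3},
    {"dx": -0.019, "dy": -0.046, "dz": 0, "roll": 0, "jaw": 0.3},
    {"dx": -0.019, "dy": -0.046, "dz": 0, "roll": 0, "jaw": 0.3},
    {"dx": -0.018, "dy": -0.046, "dz": 0, "roll": 0, "jaw": 0.3},
    {"dx": 0, "dy": 0, "dz": 0, "roll": 0, "jaw": 0.3},
  ],
)

```text
t: 25.4
eef_pos: [0.5295, -0.2315, 0.1369]
ee_rot: [3.141, 0.0, -1.409]
force: [0.8, 0.6, 0.0]
width: 0.033
gripper_force: 6.0
```

Call:
servo_tool(
  moves=[
    {"dx": 0, "dy": 0, "dz": 0, "roll": 0, "jaw": 0.3},
    {"dx": 0, "dy": 0, "dz": 0, "roll": 0, "jaw": 0.3},
    {"dx": 0, "dy": 0, "dz": -0.025, "roll": 0, "jaw": 0.3},
    {"dx": 0, "dy": 0, "dz": -0.025, "roll": 0, "jaw": 0.3},
    {"dx": 0, "dy": 0, "dz": -0.01, "roll": 0, "jaw": 0.3},
    {"dx": 0, "dy": 0, "dz": -0.01, "roll": 0, "jaw": 0.3},
    {"dx": 0, "dy": 0, "dz": 0, "roll": 0, "jaw": 0.3},
    {"dx": 0, "dy": 0, "dz": 0, "roll": 0, "jaw": 0.3},
    {"dx": 0, "dy": 0, "dz": 0, "roll": 0, "jaw": 0.3},
    {"dx": 0, "dy": 0, "dz": 0, "roll": 0, "jaw": 0.3},
  ],
)

```text
t: 26.65
eef_pos: [0.5314, -0.2292, 0.0675]
ee_rot: [-3.141, -0.0, -1.405]
force: [-0.5, -0.9, 0.5]
width: 0.0328
gripper_force: 6.0
```

Call:
servo_tool(
  moves=[
    {"dx": 0, "dy": 0, "dz": -0.015, "roll": 0, "jaw": 0.3},
    {"dx": 0, "dy": 0, "dz": -0.01, "roll": 0, "jaw": 0.3},
    {"dx": 0, "dy": 0, "dz": -0.01, "roll": 0, "jaw": 0.3},
    {"dx": 0, "dy": 0, "dz": -0.007, "roll": 0, "jaw": 0.3},
    {"dx": 0, "dy": 0, "dz": 0, "roll": 0, "jaw": 0.3},
    {"dx": 0, "dy": 0, "dz": 0, "roll": 0, "jaw": 0.3},
    {"dx": 0, "dy": 0, "dz": 0, "roll": 0, "jaw": 0.42},
    {"dx": 0, "dy": 0, "dz": 0, "roll": 0, "jaw": 0.42},
    {"dx": 0, "dy": 0, "dz": 0, "roll": 0, "jaw": 0.42},
    {"dx": 0, "dy": 0, "dz": 0.01, "roll": 0, "jaw": 0.42},
  ],
)

```text
t: 27.9
eef_pos: [0.5306, -0.229, 0.0348]
ee_rot: [3.14, 0.0, -1.405]
force: [-0.2, -0.7, 0.7]
width: 0.037
gripper_force: 0.0
```

Call:
servo_tool(
  moves=[
    {"dx": 0, "dy": 0, "dz": 0.03, "roll": 0, "jaw": 0.42},
    {"dx": 0, "dy": 0, "dz": 0.03, "roll": 0, "jaw": 0.42},
    {"dx": 0, "dy": 0, "dz": 0.05, "roll": 0, "jaw": 0.42},
    {"dx": -0.02, "dy": 0, "dz": 0.04, "roll": 0, "jaw": 0.5},
    {"dx": -0.03, "dy": 0, "dz": 0.04, "roll": 0, "jaw": 0.5},
    {"dx": -0.03, "dy": 0, "dz": 0, "roll": 0, "jaw": 0.5},
    {"dx": -0.03, "dy": 0, "dz": 0, "roll": 0, "jaw": 0.5},
    {"dx": -0.03, "dy": 0, "dz": 0, "roll": 0, "jaw": 0.5},
    {"dx": 0, "dy": 0, "dz": 0, "roll": 0, "jaw": 0.5},
    {"dx": 0, "dy": 0, "dz": 0, "roll": 0, "jaw": 0.5},
  ],
)

```text
t: 29.15
eef_pos: [0.3916, -0.2292, 0.2259]
ee_rot: [-3.14, -0.001, -1.405]
force: [-0.5, 1.6, -0.3]
width: 0.0439
gripper_force: 0.0
```

```bash
cat > lid.py <<'E'
from h import *
def lidpose(n,save=None):
    im,d,c=shot(n)
    if save: cv2.imwrite('pics/'+save,im[:,:,::-1])
    b=max(blobs(im,(75,60,40),(102,255,255),150,2),key=lambda b:b[1][4])
    cn=max(cv2.findContours(b[2].astype(np.uint8),cv2.RETR_EXTERNAL,cv2.CHAIN_APPROX_NONE)[0],key=len)[:,0]
    Q=plane(c,cn,.005)[:,:2]; r=Q.copy()
    for _ in range(8):
        s=np.linalg.lstsq(np.c_[2*r,np.ones(len(r))],(r**2).sum(1),rcond=None)[0]; rad=np.sqrt(s[2]+s[:2]@s[:2])
        r=Q[abs(np.hypot(*(Q-s[:2]).T)-rad)<.005]
    far=Q[np.hypot(*(Q-s[:2]).T)>.092]; v=far.mean(0)-s[:2]
    return s[:2].round(4),round(rad,4),len(far),np.degrees(np.arctan2(v[1],v[0])).round(1),b[1][4]
if __name__=='__main__':
    for n in('top','scene'): print(n,lidpose(n,n+'3.png'))
    s=get_state();print(s['eef_pos'].round(4),s['q'].round(2))
E
python3 lid.py
```

```text
top (array([0.4425, 0.1792]), np.float64(0.0693), 16, np.float64(178.5), np.int32(2005))
scene (array([0.4453, 0.1877]), np.float64(0.0696), 14, np.float64(177.9), np.int32(2208))
[ 0.3918 -0.2291  0.2253] [-0.09 -0.01 -0.45  0.   -1.13  0.26]
```

View pics/scene3.png

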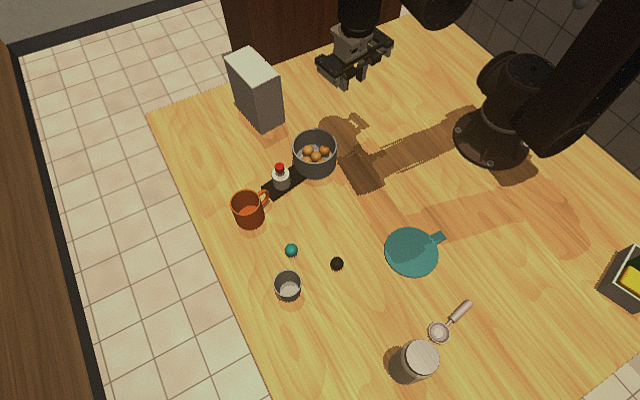

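The lid was knocked from about (0.486,0.202) to about (0.444,0.184), and its tab now points to -x. All five potatoes are in the pot (315,153). The tab is near the inner edge of the arm's reach. I'll turn the gripper and move closer for a precise look.

Call:
servo_tool(
  moves=[
    {"dx": 0.001, "dy": 0.0415, "dz": 0, "roll": 7.85, "jaw": 0.5},
    {"dx": 0.001, "dy": 0.0415, "dz": 0, "roll": 7.85, "jaw": 0.5},
    {"dx": 0.001, "dy": 0.0415, "dz": 0, "roll": 7.85, "jaw": 0.5},
    {"dx": 0.001, "dy": 0.0415, "dz": 0, "roll": 7.85, "jaw": 0.5},
    {"dx": 0.001, "dy": 0.0415, "dz": 0, "roll": 7.85, "jaw": 0.5},
    {"dx": 0.001, "dy": 0.0415, "dz": 0, "roll": 7.85, "jaw": 0.5},
    {"dx": 0.001, "dy": 0.0415, "dz": 0, "roll": 7.85, "jaw": 0.5},
    {"dx": 0.001, "dy": 0.0415, "dz": 0, "roll": 7.85, "jaw": 0.5},
    {"dx": 0.001, "dy": 0.0415, "dz": 0, "roll": 7.85, "jaw": 0.5},
    {"dx": 0, "dy": 0.0415, "dz": 0, "roll": 7.85, "jaw": 0.5},
  ],
)

```text
t: 30.5
eef_pos: [0.4003, 0.1879, 0.225]
ee_rot: [3.141, 0.0, -0.03]
force: [1.3, -0.1, 0.5]
width: 0.0439
gripper_force: 0.0
```

Run:
```python
from lid import *
print(lidpose('wrist','w4.png'))
s=get_state();print(s['eef_pos'].round(4),s['ee_rot'].round(3),s['q'].round(2))
```

```text
(array([0.4446, 0.1833]), np.float64(0.0706), 41, np.float64(178.1), np.int32(11742))
[0.4012 0.1914 0.225 ] [-3.141e+00 -1.000e-03 -2.200e-02] [ 0.89 -0.03 -0.47  0.   -1.13  0.66]
```

View pics/w4.png

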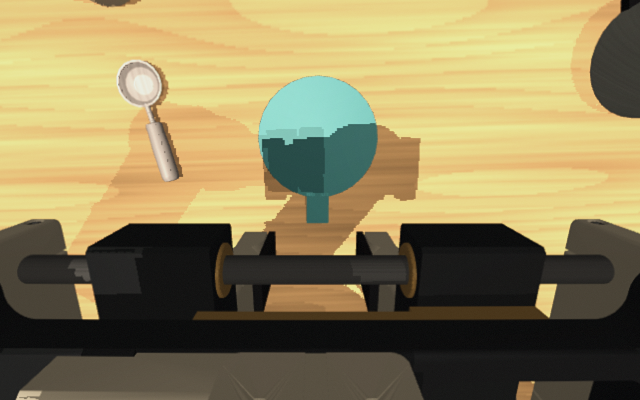

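The wrist view shows the lid disc at (318,135) with its tab at (317,208), centred between the fingers. The pose is (0.4445,0.183) with the tab at 178°. I go down to the tab in two steps.

Call:
servo_tool(
  moves=[
    {"dx": -0.022, "dy": 0, "dz": 0, "roll": -0.5, "jaw": 0.5},
    {"dx": -0.022, "dy": 0, "dz": -0.02, "roll": 0, "jaw": 0.5},
    {"dx": 0, "dy": 0, "dz": -0.04, "roll": 0, "jaw": 0.5},
    {"dx": 0, "dy": 0, "dz": -0.04, "roll": 0, "jaw": 0.5},
    {"dx": 0, "dy": 0, "dz": -0.04, "roll": 0, "jaw": 0.5},
    {"dx": 0, "dy": 0, "dz": -0.04, "roll": 0, "jaw": 0.5},
    {"dx": 0, "dy": 0, "dz": -0.02, "roll": 0, "jaw": 0.5},
    {"dx": 0, "dy": 0, "dz": 0, "roll": 0, "jaw": 0.5},
    {"dx": 0, "dy": 0, "dz": 0, "roll": 0, "jaw": 0.5},
    {"dx": 0, "dy": 0, "dz": 0, "roll": 0, "jaw": 0.5},
  ],
)

```text
t: 31.8
eef_pos: [0.3567, 0.1867, 0.026]
ee_rot: [-3.14, -0.001, -0.043]
force: [0.3, -0.3, -0.0]
width: 0.0437
gripper_force: 0.0
```

Call:
servo_tool(
  moves=[
    {"dx": 0, "dy": 0, "dz": -0.01, "roll": 0.5, "jaw": 0.5},
    {"dx": 0, "dy": 0, "dz": -0.008, "roll": 0, "jaw": 0.5},
    {"dx": 0, "dy": 0, "dz": -0.005, "roll": 0, "jaw": 0.5},
    {"dx": 0, "dy": 0, "dz": -0.001, "roll": 0, "jaw": 0.5},
    {"dx": 0, "dy": 0, "dz": 0, "roll": 0, "jaw": 0.5},
    {"dx": 0, "dy": 0, "dz": 0, "roll": 0, "jaw": 0.25},
    {"dx": 0, "dy": 0, "dz": 0, "roll": 0, "jaw": 0.25},
    {"dx": 0, "dy": 0, "dz": 0, "roll": 0, "jaw": 0.25},
    {"dx": 0, "dy": 0, "dz": 0, "roll": 0, "jaw": 0.25},
    {"dx": 0, "dy": 0, "dz": 0, "roll": 0, "jaw": 0.25},
  ],
  newtons=35,
)

```text
t: 33.05
eef_pos: [0.3562, 0.186, 0.0012]
ee_rot: [-3.141, -0.0, -0.035]
force: [-0.7, -0.1, 3.6]
width: 0.0272
gripper_force: 35.0
```

Call:
servo_tool(
  moves=[
    {"dx": 0, "dy": 0, "dz": 0, "roll": 0, "jaw": 0.25},
    {"dx": 0, "dy": 0, "dz": 0.005, "roll": 0, "jaw": 0.25},
    {"dx": 0, "dy": 0, "dz": 0.01, "roll": 0, "jaw": 0.25},
    {"dx": 0, "dy": 0, "dz": 0.02, "roll": 0, "jaw": 0.25},
    {"dx": 0, "dy": 0, "dz": 0.025, "roll": 0, "jaw": 0.25},
    {"dx": 0, "dy": 0, "dz": 0.025, "roll": 0, "jaw": 0.25},
    {"dx": 0, "dy": 0, "dz": 0.025, "roll": 0, "jaw": 0.25},
    {"dx": 0, "dy": 0, "dz": 0.02, "roll": 0, "jaw": 0.25},
    {"dx": 0, "dy": 0, "dz": 0, "roll": 0, "jaw": 0.25},
    {"dx": 0, "dy": 0, "dz": 0, "roll": 0, "jaw": 0.25},
  ],
)

```text
t: 34.3
eef_pos: [0.3558, 0.1855, 0.1308]
ee_rot: [-3.142, 0.0, -0.035]
force: [0.7, -0.1, -0.7]
width: 0.0273
gripper_force: 35.0
```

Run:
```python
from h import *
im,d,c=shot('scene'); P=cloud(c,d)
b=max(blobs(im,(75,60,40),(102,255,255),100,2),key=lambda b:b[1][4]); Q=P[cv2.erode(b[2].astype(np.uint8),np.ones((3,3)))>0]
A=np.c_[Q[:,:2]-Q[:,:2].mean(0),np.ones(len(Q))]; k=np.linalg.lstsq(A,Q[:,2],rcond=None)[0]
print('slopes x,y, z',k.round(3),Q.mean(0).round(3),Q.min(0).round(3),Q.max(0).round(3)); print(get_state()['eef_pos'].round(4))
cv2.imwrite('pics/s5.png',cv2.resize(im[130:330,260:560,::-1],None,fx=2.5,fy=2.5,interpolation=cv2.INTER_CUBIC))
```

```text
slopes x,y, z [0.965 0.405 0.139] [0.457 0.191 0.139] [0.391 0.12  0.129] [0.845 0.396 0.939]
[0.3557 0.1854 0.1305]
```

View pics/s5.png

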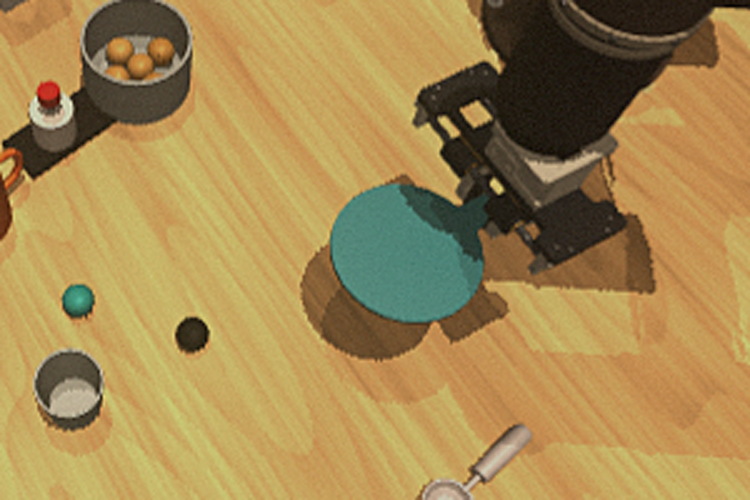

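The lid hangs level from the tab at about z 0.13. Next I carry it smoothly to the pot.

Call:
servo_tool(
  moves=[
    {"dx": 0.003, "dy": -0.012, "dz": 0, "roll": 0, "jaw": 0.25},
    {"dx": 0.005, "dy": -0.022, "dz": 0, "roll": 0, "jaw": 0.25},
    {"dx": 0.005, "dy": -0.025, "dz": 0, "roll": 0, "jaw": 0.25},
    {"dx": 0.005, "dy": -0.025, "dz": 0, "roll": 0, "jaw": 0.25},
    {"dx": 0.005, "dy": -0.025, "dz": 0, "roll": 0, "jaw": 0.25},
    {"dx": 0.005, "dy": -0.025, "dz": 0, "roll": 0, "jaw": 0.25},
    {"dx": 0.005, "dy": -0.025, "dz": 0, "roll": 0, "jaw": 0.25},
    {"dx": 0.005, "dy": -0.025, "dz": 0, "roll": 0, "jaw": 0.25},
    {"dx": 0.005, "dy": -0.025, "dz": 0, "roll": 0, "jaw": 0.25},
    {"dx": 0.005, "dy": -0.025, "dz": 0, "roll": 0, "jaw": 0.25},
  ],
)

```text
t: 35.6
eef_pos: [0.4036, -0.0497, 0.1305]
ee_rot: [3.141, 0.001, -0.035]
force: [-0.4, 0.3, -1.2]
width: 0.027
gripper_force: 35.0
```

Call:
servo_tool(
  moves=[
    {"dx": 0.005, "dy": -0.025, "dz": 0, "roll": 0, "jaw": 0.25},
    {"dx": 0.005, "dy": -0.025, "dz": 0, "roll": 0, "jaw": 0.25},
    {"dx": 0.005, "dy": -0.025, "dz": 0, "roll": 0, "jaw": 0.25},
    {"dx": 0.005, "dy": -0.025, "dz": 0, "roll": 0, "jaw": 0.25},
    {"dx": 0.005, "dy": -0.025, "dz": 0, "roll": 0, "jaw": 0.25},
    {"dx": 0.005, "dy": -0.015, "dz": 0, "roll": 0, "jaw": 0.25},
    {"dx": 0.004, "dy": -0.007, "dz": 0, "roll": 0, "jaw": 0.25},
    {"dx": 0, "dy": 0, "dz": 0, "roll": 0, "jaw": 0.25},
    {"dx": 0, "dy": 0, "dz": 0, "roll": 0, "jaw": 0.25},
    {"dx": 0, "dy": 0, "dz": 0, "roll": 0, "jaw": 0.25},
  ],
)

```text
t: 36.85
eef_pos: [0.4381, -0.1946, 0.1312]
ee_rot: [-3.141, -0.0, -0.034]
force: [0.4, -1.0, -1.1]
width: 0.0271
gripper_force: 35.0
```

Run:
```python
from h import *
s=get_state();print(s['eef_pos'].round(4),s['ee_rot'].round(3),s['width'])
for n in('top','scene'):
    im,d,c=shot(n,n+'6.png'); P=cloud(c,d)
    b=max(blobs(im,(75,50,30),(105,255,255),100,2),key=lambda b:b[1][4]); 
    cn=max(cv2.findContours(b[2].astype(np.uint8),cv2.RETR_EXTERNAL,cv2.CHAIN_APPROX_NONE)[0],key=len)[:,0]
    Q=P[cv2.erode(b[2].astype(np.uint8),np.ones((3,3)))>0]; Q=Q[(Q[:,2]>.05)&(Q[:,2]<.2)]
    k=np.linalg.lstsq(np.c_[Q[:,:2]-Q[:,:2].mean(0),np.ones(len(Q))],Q[:,2],rcond=None)[0]
    h=plane(c,cv2.convexHull(cn)[:,0],s['eef_pos'][2]+.004)[:,:2]; ct,r=cv2.minEnclosingCircle(h[h[:,0]>.46].astype(np.float32))
    print(n,k.round(3),np.round(ct,4),round(r,4),b[1][4])
```

```text
[ 0.4381 -0.1946  0.1312] [-3.141 -0.    -0.034] 0.027063428803502168
top [-0.021  0.001  0.136] [ 0.5422 -0.201 ] 0.0681 821
scene [-0.011  0.004  0.134] [ 0.5272 -0.1904] 0.0717 1476
```

Call:
servo_tool(
  moves=[
    {"dx": 0, "dy": -0.001, "dz": -0.015, "roll": 0, "jaw": 0.25},
    {"dx": 0, "dy": 0, "dz": -0.015, "roll": 0, "jaw": 0.25},
    {"dx": 0, "dy": 0, "dz": -0.006, "roll": 0, "jaw": 0.25},
    {"dx": 0, "dy": 0, "dz": -0.003, "roll": 0, "jaw": 0.25},
    {"dx": 0, "dy": 0, "dz": -0.002, "roll": 0, "jaw": 0.25},
    {"dx": 0, "dy": 0, "dz": -0.002, "roll": 0, "jaw": 0.25},
    {"dx": 0, "dy": 0, "dz": -0.002, "roll": 0, "jaw": 0.25},
    {"dx": 0, "dy": 0, "dz": 0, "roll": 0, "jaw": 0.25},
    {"dx": 0, "dy": 0, "dz": 0, "roll": 0, "jaw": 0.25},
    {"dx": 0, "dy": 0, "dz": 0, "roll": 0, "jaw": 0.25},
  ],
)

```text
t: 38.2
eef_pos: [0.4382, -0.1961, 0.0862]
ee_rot: [3.142, -0.0, -0.035]
force: [0.2, -0.4, 0.0]
width: 0.027
gripper_force: 35.0
```

Now I release slowly and back away, then check.

Call:
servo_tool(
  moves=[
    {"dx": 0, "dy": 0, "dz": -0.001, "roll": 0, "jaw": 0.25},
    {"dx": 0, "dy": 0, "dz": 0, "roll": 0, "jaw": 0.34},
    {"dx": 0, "dy": 0, "dz": 0, "roll": 0, "jaw": 0.4},
    {"dx": 0, "dy": 0, "dz": 0, "roll": 0, "jaw": 0.48},
    {"dx": 0, "dy": 0, "dz": 0, "roll": 0, "jaw": 0.48},
    {"dx": 0, "dy": 0, "dz": 0.01, "roll": 0, "jaw": 0.48},
    {"dx": 0, "dy": 0, "dz": 0.03, "roll": 0, "jaw": 0.48},
    {"dx": -0.01, "dy": 0, "dz": 0.05, "roll": 0, "jaw": 0.48},
    {"dx": -0.02, "dy": 0.03, "dz": 0.05, "roll": 0, "jaw": 0.48},
    {"dx": 0, "dy": 0.05, "dz": 0, "roll": 0, "jaw": 0.48},
  ],
)

```text
t: 39.45
eef_pos: [0.4094, -0.1161, 0.2297]
ee_rot: [-3.141, -0.008, -0.037]
force: [1.1, 0.7, -0.8]
width: 0.0419
gripper_force: 0.0
```

Call:
servo_tool(
  moves=[
    {"dx": 0, "dy": 0.05, "dz": 0, "roll": 0, "jaw": 0.48},
    {"dx": 0, "dy": 0.05, "dz": 0, "roll": 0, "jaw": 0.48},
    {"dx": 0, "dy": 0.05, "dz": 0, "roll": 0, "jaw": 0.48},
    {"dx": 0, "dy": 0.05, "dz": 0, "roll": 0, "jaw": 0.48},
    {"dx": 0, "dy": 0, "dz": 0, "roll": 0, "jaw": 0.48},
    {"dx": 0, "dy": 0, "dz": 0, "roll": 0, "jaw": 0.48},
    {"dx": 0, "dy": 0, "dz": 0, "roll": 0, "jaw": 0.48},
    {"dx": 0, "dy": 0, "dz": 0, "roll": 0, "jaw": 0.48},
    {"dx": 0, "dy": 0, "dz": 0, "roll": 0, "jaw": 0.48},
    {"dx": 0, "dy": 0, "dz": 0, "roll": 0, "jaw": 0.48},
  ],
)

```text
t: 40.7
eef_pos: [0.4082, 0.0836, 0.2251]
ee_rot: [-3.142, -0.0, -0.035]
force: [-0.1, 0.2, 0.0]
width: 0.0423
gripper_force: 0.0
```

Run:
```python
from h import *
s=get_state();print(s['t'],s['eef_pos'].round(4),s['ee_rot'].round(3),s['q'].round(2))
t=[]
for n,(x,y,X,Y) in(('top',(330,150,430,270)),('scene',(240,110,380,210))):
    im,d,c=shot(n); P=cloud(c,d)
    t.append(cv2.resize(im[y:Y,x:X,::-1],(560,int(560*(Y-y)/(X-x))),interpolation=cv2.INTER_CUBIC)[:400,:400])
    b=max(blobs(im,(75,50,30),(105,255,255),100,2),key=lambda b:b[1][4])
    cn=max(cv2.findContours(b[2].astype(np.uint8),cv2.RETR_EXTERNAL,cv2.CHAIN_APPROX_NONE)[0],key=len)[:,0]
    Q=P[cv2.erode(b[2].astype(np.uint8),np.ones((3,3)))>0]; Q=Q[(Q[:,2]>.05)&(Q[:,2]<.2)]
    k=np.linalg.lstsq(np.c_[Q[:,:2]-Q[:,:2].mean(0),np.ones(len(Q))],Q[:,2],rcond=None)[0]
    h=plane(c,cn,.088)[:,:2]; r=h
    for _ in range(8):
        f=np.linalg.lstsq(np.c_[2*r,np.ones(len(r))],(r**2).sum(1),rcond=None)[0]; rad=np.sqrt(f[2]+f[:2]@f[:2]); r=h[abs(np.hypot(*(h-f[:2]).T)-rad)<.005]
    print(n,'lid slope,z',k.round(3),'centre',f[:2].round(4),rad.round(4),b[1][4])
    for q in blobs(im,(0,150,90),(6,255,255),8,2)+blobs(im,(172,150,90),(180,255,255),8,2): print('red',q[0].round(1),q[1][4],P[int(q[0][1]),int(q[0][0])].round(3),plane(c,[q[0]],.09).round(4))
cv2.imwrite('pics/f7.png',np.hstack(t))
```

```text
40.7 [0.4082 0.0836 0.2251] [-3.142 -0.    -0.035] [ 0.68 -0.08 -0.52  0.   -1.14  0.86]
top lid slope,z [0.    0.    0.092] centre [ 0.5241 -0.203 ] 0.0706 2253
red [371.6 176.8] 59 [ 0.645 -0.178  0.098] [[ 0.6447 -0.1809  0.09  ]]
scene lid slope,z [0.    0.001 0.089] centre [ 0.5264 -0.1938] 0.0697 1644
red [279.8 167.2] 57 [ 0.649 -0.171  0.096] [[ 0.6464 -0.1732  0.09  ]]
```

View pics/f7.png

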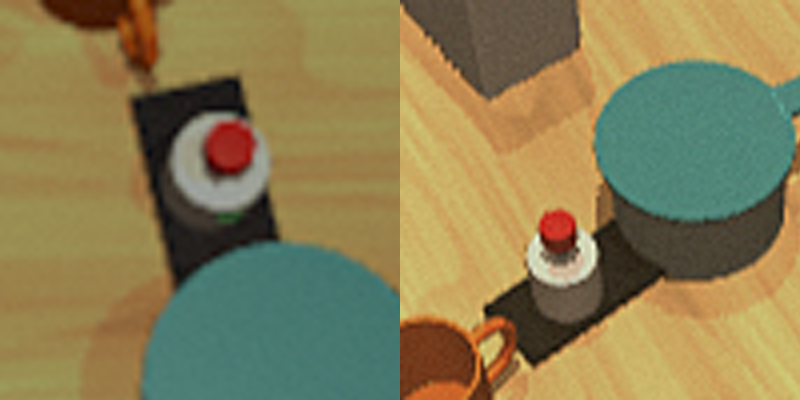

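The lid sits level at z 0.09, centred at (0.525,-0.198) on the pot within 2 mm and covering the whole mouth. Next is the knob at (0.6456,-0.177).

Call:
servo_tool(
  moves=[
    {"dx": 0.024, "dy": -0.026, "dz": 0, "roll": 1.2, "jaw": 0.48},
    {"dx": 0.024, "dy": -0.026, "dz": 0, "roll": 1.2, "jaw": 0.48},
    {"dx": 0.024, "dy": -0.026, "dz": 0, "roll": 1.2, "jaw": 0.48},
    {"dx": 0.024, "dy": -0.026, "dz": 0, "roll": 1.2, "jaw": 0.48},
    {"dx": 0.024, "dy": -0.026, "dz": 0, "roll": 1.2, "jaw": 0.48},
    {"dx": 0.024, "dy": -0.026, "dz": 0, "roll": 1.2, "jaw": 0.48},
    {"dx": 0.024, "dy": -0.026, "dz": 0, "roll": 1.2, "jaw": 0.48},
    {"dx": 0.024, "dy": -0.026, "dz": 0, "roll": 1.2, "jaw": 0.48},
    {"dx": 0.024, "dy": -0.026, "dz": 0, "roll": 1.2, "jaw": 0.48},
    {"dx": 0.0215, "dy": -0.027, "dz": 0, "roll": 1.2, "jaw": 0.48},
  ],
)

```text
t: 42.05
eef_pos: [0.6465, -0.178, 0.2246]
ee_rot: [-3.142, 0.001, 0.176]
force: [0.9, 0.0, 0.8]
width: 0.042
gripper_force: 0.0
```

Call:
servo_tool(
  moves=[
    {"dx": 0, "dy": 0, "dz": 0, "roll": 0, "jaw": 0.48},
    {"dx": 0, "dy": 0, "dz": 0, "roll": 0, "jaw": 0.48},
    {"dx": 0, "dy": 0, "dz": -0.04, "roll": 0, "jaw": 0.48},
    {"dx": 0, "dy": 0, "dz": -0.04, "roll": 0, "jaw": 0.48},
    {"dx": 0, "dy": 0, "dz": -0.02, "roll": 0, "jaw": 0.48},
    {"dx": 0, "dy": 0, "dz": -0.015, "roll": 0, "jaw": 0.48},
    {"dx": 0, "dy": 0, "dz": -0.012, "roll": 0, "jaw": 0.48},
    {"dx": 0, "dy": 0, "dz": -0.01, "roll": 0, "jaw": 0.48},
    {"dx": 0, "dy": 0, "dz": 0, "roll": 0, "jaw": 0.48},
    {"dx": 0, "dy": 0, "dz": 0, "roll": 0, "jaw": 0.48},
  ],
)

```text
t: 43.3
eef_pos: [0.6461, -0.1772, 0.0887]
ee_rot: [3.141, -0.001, 0.175]
force: [0.9, -0.5, 0.5]
width: 0.0422
gripper_force: 0.0
```

Call:
servo_tool(
  moves=[
    {"dx": 0, "dy": 0, "dz": -0.006, "roll": 0, "jaw": 0.48},
    {"dx": 0, "dy": 0, "dz": -0.003, "roll": 0, "jaw": 0.48},
    {"dx": 0, "dy": 0, "dz": 0, "roll": 0, "jaw": 0.48},
    {"dx": 0, "dy": 0, "dz": 0, "roll": 0, "jaw": 0.4},
    {"dx": 0, "dy": 0, "dz": 0, "roll": 0, "jaw": 0.35},
    {"dx": 0, "dy": 0, "dz": 0, "roll": 0, "jaw": 0.2},
    {"dx": 0, "dy": 0, "dz": 0, "roll": 0, "jaw": 0.2},
    {"dx": 0, "dy": 0, "dz": 0, "roll": 0, "jaw": 0.2},
    {"dx": 0, "dy": 0, "dz": 0, "roll": 0, "jaw": 0.2},
    {"dx": 0, "dy": 0, "dz": 0, "roll": 0, "jaw": 0.2},
  ],
  newtons=25,
)

```text
t: 44.55
eef_pos: [0.6456, -0.1762, 0.0792]
ee_rot: [-3.141, -0.0, 0.175]
force: [-1.4, 4.8, 2.8]
width: 0.0253
gripper_force: 25.0
```

Call:
servo_tool(
  moves=[
    {"dx": 0, "dy": 0.001, "dz": 0, "roll": 0, "jaw": 0.2},
    {"dx": 0, "dy": 0, "dz": 0.004, "roll": 0, "jaw": 0.2},
    {"dx": 0, "dy": 0, "dz": 0.005, "roll": 0, "jaw": 0.2},
    {"dx": 0, "dy": 0, "dz": 0.006, "roll": 0, "jaw": 0.2},
    {"dx": 0, "dy": 0, "dz": 0.006, "roll": 0, "jaw": 0.2},
    {"dx": 0, "dy": 0, "dz": 0.005, "roll": 0, "jaw": 0.2},
    {"dx": 0, "dy": 0, "dz": 0.003, "roll": 0, "jaw": 0.2},
    {"dx": 0, "dy": 0, "dz": 0.001, "roll": 0, "jaw": 0.2},
    {"dx": 0, "dy": 0, "dz": 0, "roll": 0, "jaw": 0.2},
    {"dx": 0, "dy": 0, "dz": 0, "roll": 0, "jaw": 0.2},
  ],
)

```text
t: 45.8
eef_pos: [0.6455, -0.1761, 0.1089]
ee_rot: [-3.142, 0.0, 0.175]
force: [1.9, 0.1, -6.6]
width: 0.025
gripper_force: 25.0
```

Call:
servo_tool(
  moves=[
    {"dx": 0, "dy": 0, "dz": 0.001, "roll": 0, "jaw": 0.2},
    {"dx": 0, "dy": 0, "dz": 0.001, "roll": 0, "jaw": 0.2},
    {"dx": 0, "dy": 0, "dz": 0, "roll": 0, "jaw": 0.2},
    {"dx": 0, "dy": 0, "dz": 0, "roll": 0, "jaw": 0.2},
    {"dx": 0, "dy": 0, "dz": 0, "roll": 0, "jaw": 0.2},
    {"dx": 0, "dy": 0, "dz": 0, "roll": 0, "jaw": 0.2},
    {"dx": 0, "dy": 0, "dz": 0, "roll": 0, "jaw": 0.2},
    {"dx": 0, "dy": 0, "dz": 0, "roll": 0, "jaw": 0.2},
    {"dx": 0, "dy": 0, "dz": 0, "roll": 0, "jaw": 0.2},
    {"dx": 0, "dy": 0, "dz": 0, "roll": 0, "jaw": 0.2},
  ],
)

```text
t: 47.05
eef_pos: [0.6454, -0.176, 0.1095]
ee_rot: [-3.141, 0.001, 0.174]
force: [4.6, -0.1, -18.3]
width: 0.025
gripper_force: 25.0
```

The force of 18 N shows the knob is at its stop. I guide it home and release.

Call:
servo_tool(
  moves=[
    {"dx": 0, "dy": 0, "dz": -0.004, "roll": 0, "jaw": 0.2},
    {"dx": 0, "dy": 0, "dz": -0.006, "roll": 0, "jaw": 0.2},
    {"dx": 0, "dy": 0, "dz": -0.006, "roll": 0, "jaw": 0.2},
    {"dx": 0, "dy": 0, "dz": -0.006, "roll": 0, "jaw": 0.2},
    {"dx": 0, "dy": 0, "dz": -0.005, "roll": 0, "jaw": 0.2},
    {"dx": 0, "dy": 0, "dz": -0.003, "roll": 0, "jaw": 0.2},
    {"dx": 0, "dy": 0, "dz": -0.001, "roll": 0, "jaw": 0.2},
    {"dx": 0, "dy": 0, "dz": 0, "roll": 0, "jaw": 0.2},
    {"dx": 0, "dy": 0, "dz": 0, "roll": 0, "jaw": 0.2},
    {"dx": 0, "dy": 0, "dz": 0, "roll": 0, "jaw": 0.2},
  ],
)

```text
t: 48.3
eef_pos: [0.6456, -0.1761, 0.0802]
ee_rot: [3.142, 0.0, 0.175]
force: [-2.1, 2.6, -3.6]
width: 0.0253
gripper_force: 25.0
```

Call:
servo_tool(
  moves=[
    {"dx": 0, "dy": 0, "dz": 0, "roll": 0, "jaw": 0.35},
    {"dx": 0, "dy": 0, "dz": 0, "roll": 0, "jaw": 0.48},
    {"dx": 0, "dy": 0, "dz": 0, "roll": 0, "jaw": 0.48},
    {"dx": 0, "dy": 0, "dz": 0, "roll": 0, "jaw": 0.48},
    {"dx": 0, "dy": 0, "dz": 0.02, "roll": 0, "jaw": 0.48},
    {"dx": 0, "dy": 0, "dz": 0.04, "roll": 0, "jaw": 0.48},
    {"dx": 0, "dy": 0, "dz": 0.04, "roll": 0, "jaw": 0.48},
    {"dx": 0, "dy": 0, "dz": 0.04, "roll": 0, "jaw": 0.48},
    {"dx": -0.02, "dy": 0.04, "dz": 0, "roll": 0, "jaw": 0.48},
    {"dx": -0.03, "dy": 0.05, "dz": 0, "roll": 0, "jaw": 0.48},
  ],
)

```text
t: 49.55
eef_pos: [0.5956, -0.0858, 0.2202]
ee_rot: [3.141, -0.001, 0.173]
force: [0.5, 1.6, -0.0]
width: 0.0422
gripper_force: 0.0
```

Call:
servo_tool(
  moves=[
    {"dx": -0.03, "dy": 0.05, "dz": 0, "roll": 0, "jaw": 0.48},
    {"dx": -0.03, "dy": 0.05, "dz": 0, "roll": 0, "jaw": 0.48},
    {"dx": -0.03, "dy": 0.05, "dz": 0, "roll": 0, "jaw": 0.48},
    {"dx": -0.02, "dy": 0.02, "dz": 0, "roll": 0, "jaw": 0.48},
    {"dx": 0, "dy": 0, "dz": 0, "roll": 0, "jaw": 0.48},
    {"dx": 0, "dy": 0, "dz": 0, "roll": 0, "jaw": 0.48},
    {"dx": 0, "dy": 0, "dz": 0, "roll": 0, "jaw": 0.48},
    {"dx": 0, "dy": 0, "dz": 0, "roll": 0, "jaw": 0.48},
    {"dx": 0, "dy": 0, "dz": 0, "roll": 0, "jaw": 0.48},
    {"dx": 0, "dy": 0, "dz": 0, "roll": 0, "jaw": 0.48},
  ],
)

```text
t: 50.8
eef_pos: [0.4857, 0.0837, 0.2199]
ee_rot: [3.141, 0.0, 0.174]
force: [-0.8, 0.2, -0.5]
width: 0.042
gripper_force: 0.0
```

Run:
```python
from h import *
im,d,c=shot('scene','s8.png');P=cloud(c,d)
for q in blobs(im,(0,150,90),(6,255,255),8,2): print('red',q[0].round(1),q[1][4],P[int(q[0][1]),int(q[0][0])].round(3))
s=get_state();print(s['t'],s['eef_pos'].round(3),s['force'].round(1))
```

```text
red [279.9 167.2] 57 [ 0.65  -0.171  0.097]
50.85 [0.486 0.084 0.22 ] [ 0.9 -0.4 -0.2]
```

View pics/s8.png

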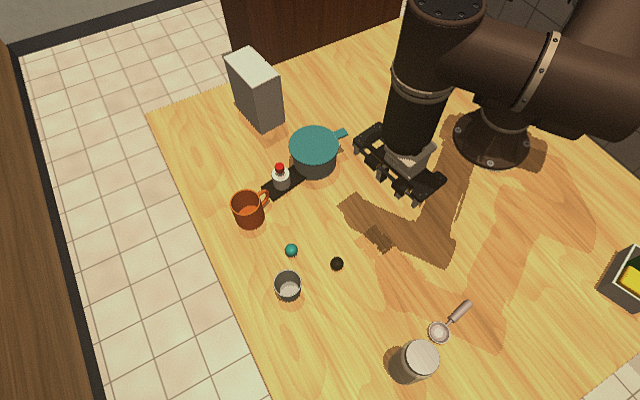

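The lid covers the pot at (313,145), the knob is home at the same pixel as before (280,167), and everything else is where it was.

```bash
python3 -c "
from station import *
print(job_done())"
```

```text
the job is handed in; nothing more can be done
None
```

I placed all five potatoes in the pot, laid the lid over the whole mouth, pulled the knob to its stop and returned it home, and handed the job in at about 51 s; the look-alikes, mug, tumbler, jar and teaspoon were left alone.

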